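# Stand the filter case up, then find the cap's thread hand and hold the cap off

### The arm

A 6-joint arm with a two-finger parallel gripper is mounted at the origin on the work surface. World frame = base frame: x ahead of the robot, y to its left, z up, the work surface at z = 0. Lengths are in m, angles in rad, forces in N, time in s.
With the tool pointing down it reaches from about 0.35 to 0.975 m from the base axis. Payload 4.9 kg.
Tool frame: the origin (TCP) lies at the very end of the fingers, on their centre line; the grasp point (between the pads) lies 19 mm behind it; x points along the fingers, y is the direction in which the jaws open and shut, and the axes are right-handed (so a half turn about x gives the same grasp; the last joint's range is limited). The gripper opens to 85 mm and grips with 20 to 120 N. Pads are 22 mm wide; open, the fingers measure 114 mm over their backs; the gripper's body (76 mm by 85 mm) begins 54 mm behind the grasp point. The pads swing forward as they close: fully open they stand 13 mm farther back than shut.
Start: joints at [-1.425, 0.053, 1.613, -0, 1.476, -0.119], TCP at [0.164, -0.603, 0.231] pointing down, gripper open.
Joint ranges: [-3.01, 3.01], [-1.01, 2.22], [0.06, 2.58], [-1.02, 4.17], [0.09, 2.62], [-3.14, 3.14]. Speed limits (rad/s): [2.57, 2.57, 3.14, 3.14, 3.14, 3.14].

### API

Orientations are given as a rotation vector (axis times angle).
In Python, from station import ctrl, get_image, calibration, finish_job, search_frame, cut_out, mark_of gives the robot as it stands. The module is installed in compiled form; this text tells all that it offers.
- The arm moves only by the tool arm_command, never from a script. Its argument "plan" is a list that holds one entry, the list of rows, each a list of 7 numbers: the shift along the tool's x, y, z in m, then the turn, a rotation vector about the tool's x, y, z in degrees, then the finger opening in m, from 0 to 0.0854. A call has 1 to 20 rows; each row shifts and turns the pose as measured when the row begins, along the tool's axes as they then stand; what a row does not reach is not made up. A row lasts 1/12 s, in which the tool goes at most 41.7 mm and 7.16 degrees, less where a joint would pass 70% of its speed; a pose out of reach is approached as far as the arm can. A call with a gripper value outside its range is refused whole. The fingers move at their own pace and stop on an object; "squeeze" is the grip in N (left out, the last holds). Time passes only in rows, so rows that do not move let the fingers close. It gives the time, the measured TCP pose, the force and the opening at its end, in the units of the state.
- ctrl.get_obs(): the state, without advancing time (a new reading comes with each control period).
- get_image(name): name is "scene" or "top"; returns the picture (400x640x3 uint8, red, green, blue); there is no depth.
- calibration(name): a dict with "fx", "fy", "cx", "cy" (pixels), "cam_to_world" (4x4, takes a point from camera to world coordinates). Camera axes: x right, y down, z forward; pixel columns grow to the right and rows downward; lengths in m; the calibration is good to about 2 mm. A picture is of the moment at which its call begins. calibration takes no time and is no camera call.
- finish_job(): hands the job in, once; it reports no verdict.
Trained networks look in the newest picture that a camera, given by its name, has taken for a name from the list of things; names that differ only in an ending like _2 or _b are one class to them, and where a whole thing is asked for, a point or a joint stands for the part that bears it (a point fixed in the world has none). Each returns a list of dicts, best first, with "conf" (0 to 1); they miss things now and then, are a little off and sometimes report something else, mostly with a low value. They report only what shows in the picture. A call takes as long as a camera call. They do not tell look-alikes from the thing itself.
- search_frame(camera, thing): "at" ([x, y, z] in m, in the coordinates of the camera as it stood for that picture, good to about 4 mm: the middle of the surface that is visible of it).
- cut_out(camera, thing): "mask" (400x640 bool, what is visible of it).
- mark_of(camera, thing): "at" ([x, y, z] in m, in the coordinates of the camera as it stood for that picture, good to about 4 mm: a listed point, or the origin of a listed thing).
The state is a dict: "t": time; "q": joint angles; "dq": joint speeds; "effort": joint torques, N m; "tool_pos": TCP position; "tool_rot": TCP orientation; "contact_force": force on the tool from outside, world axes, zero at the start; "wrist_torque": the same for the moment, N m; "opening": finger opening in m.
Only numpy, scipy, OpenCV 4.12 (cv2) and the standard library are available. Lean on these libraries where they do the work, as an engineer would, in place of code of your own. Each camera call takes 0.05 s, during which the arm holds its last target. There are 200 camera calls.

### The job

I want to drop a roll into the orange-capped canister, but the blue filter case is lying on its cap: stand the case upright on one of its thin edges on the bare stretch of shelf between the canister rack and the acrylic organiser, set down rather than dropped, and let it go so that it stands by itself. Then unscrew the orange cap: this set mixes ordinary and reverse threads and nothing shows which, so try it one way and, if it will not give, the other. Lift the cap level off its canister and finish while still holding it in the gripper some 8 cm above the canister's mouth; leave everything else as it is.

Things in the scene. Friction and masses are not known exactly. Their poses are not given: they have to be found in the camera images.
- shelf: Fixed ash shelf, 260 x 880 mm, low over the desk. Origin: on the desk under its centre; its flat top is 60 mm above that. y runs along its length, x across it, away from the robot. In its frame the rack stands around y = +75 mm, the organiser around -362 mm, cup, loupe and reel beyond +290 mm.
- shelf_gap (a point): Point on the shelf's top in the middle of the bare stretch between rack and organiser, at y = -205 mm of the shelf's frame. The stretch is about 150 mm wide along y and runs the whole depth of the shelf.
- case: Blue hard plastic lens-filter case, latched shut, a flat box 100 (x) x 64 (y) x 22 (z) mm, about 120 g, starting flat on the orange cap with its long axis within some 0.65 rad of world x. Origin: centre of its large underside; z is its thickness. Standing on a thin edge its z is level.
- case_mid (a point): Centre of the case, 11 mm above its origin along its z.
- rack: Fixed aluminium rack in which four translucent canisters (54 mm across, 105 mm apart along its y: y = -157.5, -52.5, 52.5, 157.5 mm) are held and cannot turn. Origin: centre of its underside, on the shelf. Above it, shoulders lie at 68 mm, mouths at 84 mm, lower edges of closed caps at 70 mm, cap tops at 96 mm.
- cap_orange: Orange screw cap, a ribbed disc 53 mm across, 26 mm high, 40 g, closed on top. Origin: centre of its lower edge; z up along its axis; x points to a short mark on its top. The cap to take off, on any of the four canisters, closed: its x starts along the rack's x.
- cap_grip (a point): Where to grip the orange cap: on its axis, 6 mm below its top. A three-start thread holds it on the neck. The wrong way it stops dead within 2 to 3 degrees (the gripper then slips round it); the right way, clockwise or anticlockwise and different from one start to another, it turns lightly, lifts straight off from about 52 degrees on, and stops again at 78.
- cap_black: Black screw cap, a ribbed disc 53 mm across, 26 mm high, 40 g, closed on top. Origin: centre of its lower edge; z up along its axis; x points to a short mark on its top. Stays on.
- cap_white: White screw cap, a ribbed disc 53 mm across, 26 mm high, 40 g, closed on top. Origin: centre of its lower edge; z up along its axis; x points to a short mark on its top. Stays on.
- cap_green: Green screw cap, a ribbed disc 53 mm across, 26 mm high, 40 g, closed on top. Origin: centre of its lower edge; z up along its axis; x points to a short mark on its top. Stays on.
- organiser: Fixed clear acrylic organiser 120 x 125 x 112 mm, with a pull-out tray above and a tilt-out bin below, both on its front (-x) side. Origin: centre of its underside, on the shelf.
- tray_pull (a point): Pull of the organiser's tray, 95 mm above the shelf; the tray starts up to 25 mm out.
- bin_pull (a point): Pull of the organiser's tilt-out bin, 54 mm above the shelf.
- cup: White ceramic cup, 76 mm across, 82 mm high, loose. Origin: centre of its foot.
- loupe: Black plastic loupe, 42 mm across, 46 mm high, loose. Origin: centre of its underside.
- reel: Stainless film reel, 64 mm across, 42 mm high, lying flat, loose. Origin: centre of its underside.
Not all that is in view belongs to the job. Several things have the shape of the case; the one meant has the colours described above.

How it is judged:
By the outcome, as a careful person would: the job done as asked, in the order asked, and still so for the second after the job is handed in, while the arm keeps its last pose, push and grip.
It also fails if it takes over 58 s, if anything falls off the work surface, if the arm or the gripper's body presses on something with over 40 N, if the wrist force passes 120 N, or if a joint passes its speed limit or range.

## Working session

There is one attempt and no reset: what is moved stays moved. The work goes in short steps, Python scripts to look and compute and a tool call to move; the robot and the scene stay as the last step left them, time stands still between calls to the robot, and variables do not carry over. Pictures are saved under pics/ and viewed, about 8 in all and at most 12, crops included, and the job is handed in when it is done.

Besides the shell and the picture viewer there is one more tool, called after "Call:" as name(argument=value, ...), one argument or row to a line, values as JSON. arm_command: Moves the arm, as the interface text tells. Its arguments: {"type":"object","properties":{"plan":{"type":"array","items":{"type":"array","items":{"type":"array","items":{"type":"number"}}}},"squeeze":{"type":"number"}},"required":["plan"]}

```bash
mkdir -p pics; cat > h.py <<'E'
import numpy as np, cv2
from scipy.spatial.transform import Rotation as R
from station import ctrl, get_image, calibration, finish_job, search_frame, cut_out, mark_of
def w(cam,p):
    M=np.array(calibration(cam)["cam_to_world"]); return (M@np.append(p,1))[:3]
def pix(cam,P):
    c=calibration(cam); p=(np.linalg.inv(np.array(c["cam_to_world"]))@np.append(P,1))[:3]
    return np.array([c["fx"]*p[0]/p[2]+c["cx"],c["fy"]*p[1]/p[2]+c["cy"]])
def onplane(cam,uv,z):
    c=calibration(cam); M=np.array(c["cam_to_world"])
    d=M[:3,:3]@np.array([(uv[0]-c["cx"])/c["fx"],(uv[1]-c["cy"])/c["fy"],1]); o=M[:3,3]
    return o+d*(z-o[2])/d[2]
def save(cam,name,crop=None,s=1):
    im=get_image(cam)
    if crop: x0,y0,x1,y1=crop; im=im[y0:y1,x0:x1]
    im=cv2.resize(im,None,fx=s,fy=s,interpolation=cv2.INTER_CUBIC)
    cv2.imwrite("pics/"+name,im[:,:,::-1]); 
E
python3 - <<'E'
from h import *
np.set_printoptions(precision=4,suppress=True)
a=get_image("scene");b=get_image("top")
cv2.imwrite("pics/a.png",a[:,:,::-1]);cv2.imwrite("pics/b.png",b[:,:,::-1])
o=ctrl.get_obs();print(o)
for c in("scene","top"):
    print(c,np.array(calibration(c)["cam_to_world"]),calibration(c)["fx"])
    for t in("case","cap_orange","rack","shelf_gap","shelf","organiser"):
        print(t,[(w(c,d["at"]),pix(c,w(c,d["at"])),round(d["conf"],2)) for d in mark_of(c,t)])
E
```

```text
{'t': 0.1, 'q': array([-1.425 ,  0.0533,  1.6141, -0.    ,  1.476 , -0.119 ]), 'dq': array([ 0.0008, -0.0016, -0.0012,  0.0018, -0.0001,  0.0007]), 'effort': array([ -0.0004, -39.4905, -37.1364,  -0.0001,   0.0039,   0.    ]), 'tool_pos': array([ 0.1635, -0.6027,  0.2302]), 'tool_rot': array([ 2.0808,  0.279 , -2.0809]), 'contact_force': array([-0.5279,  0.5998, -0.0168]), 'wrist_torque': array([0.0114, 0.011 , 0.0096]), 'opening': 0.08546457579689853}
scene [[ 0.7395  0.4849 -0.467   1.1877]
 [ 0.6731 -0.5245  0.5214 -0.6622]
 [ 0.0079 -0.6999 -0.7142  1.0798]
 [ 0.      0.      0.      1.    ]] 486.6901186960662
case [(array([0.5508, 0.0152, 0.1579]), array([307.4861, 201.3048]), 0.95), (array([ 0.8565, -0.0534, -0.0014]), array([376.9559, 316.607 ]), 0.74), (array([0.258 , 0.2248, 0.003 ]), array([286.8787, 160.8785]), 0.58)]
cap_orange [(array([0.5565, 0.0103, 0.1281]), array([307.844 , 211.0131]), 0.44)]
rack [(array([0.553 , 0.062 , 0.0598]), array([319.2825, 217.4591]), 0.69), (array([0.5383, 0.2253, 0.131 ]), array([352.7612, 169.123 ]), 0.28)]
shelf_gap [(array([ 0.5432, -0.
[... 450 characters left out ...]
3 -0.9866  1.117 ]
 [ 0.      0.      0.      1.    ]] 375.90652191281606
case [(array([ 0.2569,  0.2273, -0.0006]), array([258.9878, 316.5059]), 0.92), (array([ 0.8557, -0.053 ,  0.001 ]), array([349.457 , 115.4279]), 0.72), (array([0.5531, 0.0128, 0.1556]), array([332.1594, 204.4551]), 0.64)]
cap_orange []
rack [(array([0.5498, 0.0647, 0.0633]), array([313.1208, 210.8399]), 0.96)]
shelf_gap [(array([ 0.5387, -0.2297,  0.0619]), array([417.3164, 212.317 ]), 0.97)]
shelf [(array([ 0.529 , -0.0299, -0.005 ]), array([345.4652, 219.9375]), 0.79)]
organiser [(array([ 0.5563, -0.384 ,  0.0591]), array([470.852, 204.993]), 0.97), (array([0.5457, 0.1174, 0.1294]), array([292.5622, 209.5898]), 0.3)]
```

View pics/a.png

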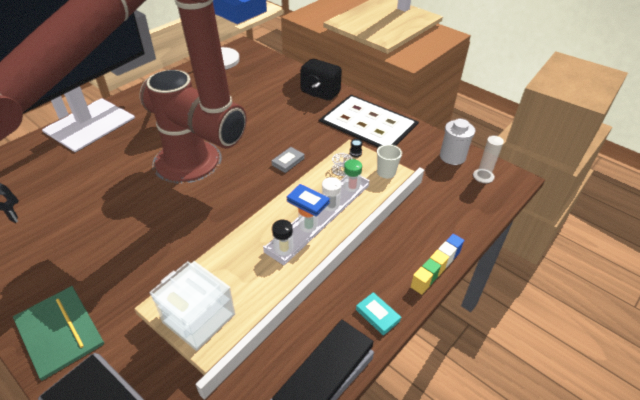

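View pics/b.png

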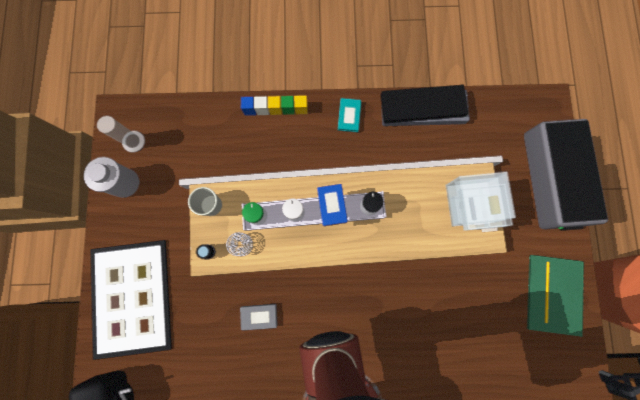

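Candidates for the case are blue at scene (308,200) / top (332,204), teal at scene (378,313) / top (349,115) and grey at scene (288,160) / top (260,318). The blue one lies on a cap between the black and white caps, so I choose it. Next I measure its yaw and the shelf's, and check the choice in a close crop.

```bash
cat >> h.py <<'E'
def log():
    o=ctrl.get_obs()
    open("log.txt","a").write(repr([*map(float,[*o["q"],*o["tool_pos"],*o["tool_rot"]])])+"\n")
    return o
E
python3 - <<'E'
from h import *
np.set_printoptions(precision=4,suppress=True)
o=log();print(R.from_rotvec(o["tool_rot"]).as_matrix())
im=get_image("top");save("top","c.png",(220,140,540,290),2.5)
ms=cut_out("top","case")
for d in ms:
    m=d["mask"].astype(np.uint8);v,u=np.nonzero(m);print(round(d["conf"],2),u.mean(),v.mean(),m.sum())
    if 310<u.mean()<350 and 180<v.mean()<230:
        cs,_=cv2.findContours(m,0,1);c=max(cs,key=cv2.contourArea)
        P=np.array([onplane("top",p,.178)[:2] for p in c[:,0,:]],np.float32)
        r=cv2.minAreaRect(P*1000);print(r,cv2.boxPoints(r))
for uv in[(190,275),(505,253),(190,186)]:print("shelf edge",uv,onplane("top",uv,.06))
# ledge: stereo height for left-end/ right-end
def tri(a,b):
    A=[];B=[]
    for cam,uv in(("scene",a),("top",b)):
        q=onplane(cam,uv,0);O=np.array(calibration(cam)["cam_to_world"])[:3,3];d=(q-O)/np.linalg.norm(q-O)
        N=np.eye(3)-np.outer(d,d);A.append(N);B.append(N@O)
    return np.linalg.solve(sum(A),sum(B))
print("ledge ends",tri((204,383),(502,160)),tri((424,173),(181,181)))
E
```

```text
[[-0.      0.2617 -0.9651]
 [-0.0001 -0.9651 -0.2617]
 [-1.      0.0001  0.    ]]
0.9 258.0046565774156 316.6775320139697 859
0.81 331.5034687809713 204.65014866204163 1009
((549.8063354492188, 14.749311447143555), (102.00545501708984, 65.43599700927734), 6.2573981285095215) [[495.5414  41.7133]
 [502.6736 -23.3328]
 [604.0713 -12.2147]
 [596.9391  52.8314]]
0.68 348.73722627737226 114.39416058394161 685
shelf edge (190, 275) [0.3802 0.4076 0.06  ]
shelf edge (505, 253) [ 0.4191 -0.4668  0.06  ]
shelf edge (190, 186) [0.6306 0.4161 0.06  ]
ledge ends [ 0.6917 -0.4796  0.0573] [0.6533 0.4542 0.0353]
```

View pics/c.png

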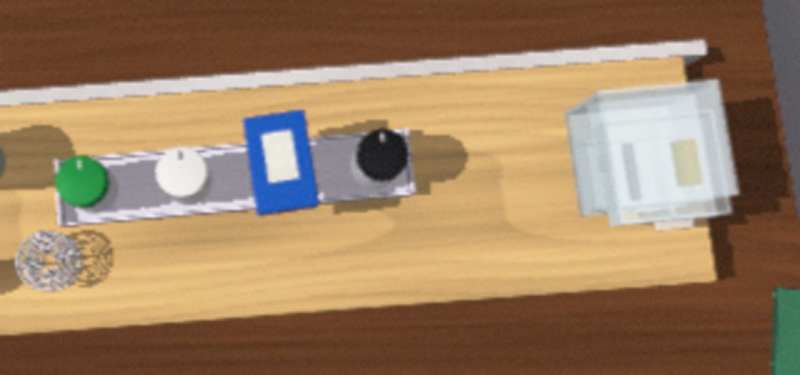

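The crop shows the blue case with its white label at crop (280,160), between the black cap (382,155) and the white cap (182,172), and no orange visible. The case is at (0.550, 0.015), yaw +6.3°, and the shelf yaw is about +2.5°. Moving above it now.

Call:
arm_command(
  plan=[
    [[-0.03,0,0,0,0,0,0.085],[-0.02,-0.0246,-0.0275,0,0,0,0.085],[-0.004,-0.0246,-0.0275,0,0,0,0.085],[-0.004,-0.0246,-0.0275,0,0,0,0.085],[-0.004,-0.0246,-0.0275,0,0,0,0.085],[-0.004,-0.0246,-0.0275,0,0,0,0.085],[-0.004,-0.0246,-0.0275,0,0,0,0.085],[-0.004,-0.0246,-0.0275,0,0,0,0.085],[-0.004,-0.0246,-0.0275,0,0,0,0.085],[-0.004,-0.0246,-0.0275,0,0,0,0.085],[-0.004,-0.0246,-0.0275,0,0,0,0.085],[-0.004,-0.0246,-0.0275,0,0,0,0.085],[-0.004,-0.0246,-0.0275,0,0,0,0.085],[-0.004,-0.0246,-0.0275,0,0,0,0.085],[0,-0.0246,-0.0275,0,0,0,0.085],[0,-0.0246,-0.0275,3,0,0,0.085],[0,-0.0246,-0.0275,3,0,0,0.085],[0,-0.0246,-0.0275,3,0,0,0.085]],
  ],
)

```text
t: 2.35
tool_pos: [0.5224, -0.0623, 0.3381]
tool_rot: [2.186, 0.089, -2.162]
contact_force: [1.4, -1.0, 0.0]
opening: 0.0851
```

```bash
python3 - <<'E'
from h import *
np.set_printoptions(precision=4,suppress=True)
o=log();print(o);print(R.from_rotvec(o["tool_rot"]).as_matrix())
E
```

```text
{'t': 2.35, 'q': array([-0.2593, -0.2341,  1.7064, -0.0017,  1.6569,  1.2238]), 'dq': array([ 0.8432,  0.5859, -0.4993, -0.0166, -0.1111,  1.4873]), 'effort': array([ -2.9317, -31.7113, -36.0202,   0.1478,   0.2185,  -1.2156]), 'tool_pos': array([ 0.5224, -0.0623,  0.3381]), 'tool_rot': array([ 2.1864,  0.0894, -2.1617]), 'contact_force': array([ 1.4027, -1.0394,  0.0077]), 'wrist_torque': array([0.0101, 0.0254, 0.0189]), 'opening': 0.08508279541823982}
[[ 0.0115  0.0874 -0.9961]
 [-0.0048 -0.9962 -0.0875]
 [-0.9999  0.0058 -0.0111]]
```

Call:
arm_command(
  plan=[
    [[0.01,-0.025,-0.0166,-0.5,0,0,0.085],[0.01,-0.025,-0.0166,-0.5,0,0,0.085],[0.01,-0.025,-0.0166,0,0,0,0.085],[0,0,0,0,0,0,0.085],[0,0,0,0,0,0,0.085]],
  ],
)

```text
t: 2.77
tool_pos: [0.57, 0.0279, 0.308]
tool_rot: [2.177, 0.117, -2.145]
contact_force: [0.4, 0.6, 0.2]
opening: 0.0851
```

```bash
cat > rel.py <<'E'
# usage: rel.py x y z yawdeg : tool-frame shift & turn to target (tool down, jaw y axis at yaw)
import sys
from h import *
np.set_printoptions(precision=4,suppress=True)
o=log();M=R.from_rotvec(o["tool_rot"]);X=np.array([float(a) for a in sys.argv[1:4]]);a=np.radians(float(sys.argv[4]))
y=np.array([np.cos(a),np.sin(a),0]);x=np.array([0,0,-1.]);T=R.from_matrix(np.c_[x,y,np.cross(x,y)])
print("pos",o["tool_pos"],"q",o["q"],"F",o["contact_force"],"tau",o["wrist_torque"],"open",o["opening"],"t",o["t"])
print("shift",M.inv().apply(X-o["tool_pos"]),"turn",np.degrees((M.inv()*T).as_rotvec()))
E
python3 rel.py .565 .0165 .145 -83.7
```

```text
pos [0.57   0.0279 0.308 ] q [-0.08   -0.1205  1.6556 -0.0028  1.5912  1.3772] F [0.3606 0.558  0.2003] tau [ 0.0478  0.0057 -0.0029] open 0.08514261344712476 t 2.7667
shift [0.1629 0.0099 0.0086] turn [ 0.2032 -0.8298 -0.3248]
```

Call:
arm_command(
  plan=[
    [[0.02,0.0099,0.0086,0.2,-0.8,-0.3,0.085],[0.02,0,0,0,0,0,0.085],[0.02,0,0,0,0,0,0.085],[0.02,0,0,0,0,0,0.085],[0.01,0,0,0,0,0,0.085],[0,0,0,0,0,0,0.085]],
  ],
)

```text
t: 3.27
tool_pos: [0.5635, 0.0125, 0.2196]
tool_rot: [2.174, 0.112, -2.157]
contact_force: [-0.1, -0.0, -0.1]
opening: 0.0852
```

```bash
python3 rel.py .565 .0165 .14 -83.7; python3 -c "
from h import *
a=get_image('top')[150:270,260:420];b=get_image('scene')[130:270,230:400]
a=cv2.resize(a,(400,300));b=cv2.resize(b,(400,300))
cv2.imwrite('pics/d.png',np.hstack([a,b])[:,:,::-1])"
```

```text
pos [0.5635 0.0125 0.2196] q [-0.1089 -0.0911  1.7744 -0.0018  1.4502  1.3556] F [-0.076  -0.0065 -0.0767] tau [-0.0011  0.0377  0.0027] open 0.08516319533071366 t 3.2667
shift [ 0.0796 -0.0041 -0.0013] turn [-0.1951 -0.4344 -0.2009]
```

View pics/d.png

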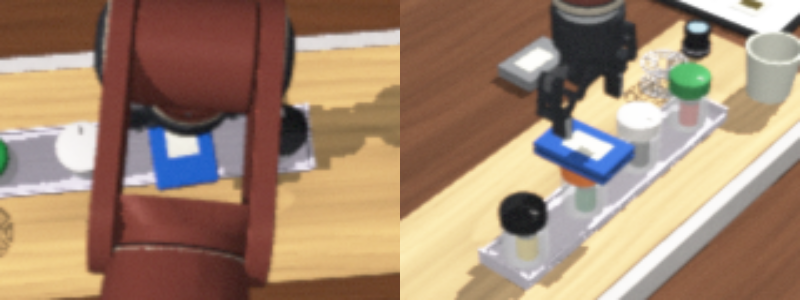

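The scene crop (right) shows the orange cap under the blue case at about (578,172), with the fingers straddling the case. Now down and grip.

Call:
arm_command(
  plan=[
    [[0.025,-0.0041,-0.0013,0,-0.4,-0.2,0.085],[0.02,0,0,0,0,0,0.085],[0.015,0,0,0,0,0,0.085],[0.01,0,0,0,0,0,0.085],[0,0,0,0,0,0,0.085],[0,0,0,0,0,0,0.085]],
  ],
)

```text
t: 3.87
tool_pos: [0.5735, 0.0148, 0.163]
tool_rot: [2.192, 0.11, -2.139]
contact_force: [0.2, -0.2, 0.5]
opening: 0.0851
```

```bash
python3 rel.py .565 .0165 .142 -83.7
```

```text
pos [0.5735 0.0148 0.163 ] q [-0.1039 -0.0334  1.8159  0.0001  1.3343  1.3618] F [ 0.2065 -0.2298  0.4617] tau [ 0.0042  0.0039 -0.0443] open 0.08511694248752108 t 3.8667
shift [ 0.0208 -0.0027  0.0088] turn [-0.2833 -1.3871 -0.2907]
```

Call:
arm_command(
  plan=[
    [[0.01,-0.0015,0.005,-0.3,-1.2,-0.3,0.085],[0.008,-0.001,0.003,0,-0.3,0,0.085],[0,0,0,0,0,0,0.085],[0,0,0,0,0,0,0.085]],
  ],
)

```text
t: 4.2
tool_pos: [0.5673, 0.0162, 0.148]
tool_rot: [2.167, 0.119, -2.162]
contact_force: [-0.4, 0.2, -0.1]
opening: 0.085
```

```bash
python3 rel.py .565 .0165 .142 -83.7
```

```text
pos [0.5673 0.0162 0.148 ] q [-0.1023 -0.019   1.8279 -0.0004  1.3303  1.3578] F [-0.3607  0.1609 -0.0748] tau [-0.0299 -0.043   0.0155] open 0.08496572121244453 t 4.2
shift [ 0.006  -0.0005  0.0023] turn [ 0.0484 -0.1308 -0.0487]
```

Level and placed. Small final shift, close, then lift.

Call:
arm_command(
  plan=[
    [[0.007,0,0.002,0,-0.1,0,0.085],[0,0,0,0,0,0,0.055],[0,0,0,0,0,0,0.055],[0,0,0,0,0,0,0.055],[0,0,0,0,0,0,0.055],[0,0,0,0,0,0,0.055],[0,0,0,0,0,0,0.055]],
  ],
  squeeze=50,
)

```text
t: 4.78
tool_pos: [0.5658, 0.0161, 0.1413]
tool_rot: [2.167, 0.119, -2.161]
contact_force: [0.1, 0.8, 0.2]
opening: 0.0636
```

```bash
python3 rel.py .565 .0165 .142 -83.7
```

```text
pos [0.5658 0.0161 0.1413] q [-0.1028 -0.0161  1.8367 -0.0003  1.3184  1.3573] F [0.0769 0.787  0.1663] tau [ 0.0318 -0.01   -0.0375] open 0.06358733464560787 t 4.7833
shift [-0.0007 -0.0004  0.0007] turn [ 0.0492 -0.1397 -0.0499]
```

Call:
arm_command(
  plan=[
    [[-0.02,0,0,0,0,0,0.055],[-0.03,0,0,0,0,0,0.055],[-0.03,0,0,0,0,0,0.055],[-0.03,0,0,0,0,0,0.055],[-0.03,0,0,0,0,0,0.055],[-0.03,0,0,0,0,0,0.055],[-0.03,0,0,0,0,0,0.055],[-0.03,0,0,0,0,0,0.055],[0,0,0,0,0,5,0.055],[0,0,0,0,0,6,0.055],[0,0,0,0,0,6,0.055],[0,0,0,0,0,6,0.055],[0,0,0,0,0,0,0.055],[0,0,0,0,0,0,0.055]],
  ],
)

```text
t: 5.95
tool_pos: [0.5628, 0.0151, 0.3767]
tool_rot: [1.963, -0.304, -1.934]
contact_force: [-0.6, -0.7, -0.7]
opening: 0.0637
```

```bash
python3 rel.py .565 .0165 .38 -83.7; python3 -c "
from h import *
for l in open('log.txt'):print(np.round(eval(l),4).tolist())"
```

```text
pos [0.5628 0.0151 0.3767] q [ 0.0953 -0.1278  1.5892 -0.4176  1.6731  1.5118] F [-0.5883 -0.7297 -0.7185] tau [0.2639 0.0645 0.0539] open 0.06371839684219537 t 5.95
shift [-0.0036  0.0003 -0.0023] turn [ -0.0253   0.4755 -23.7903]
[-1.425, 0.0527, 1.6129, -0.0, 1.476, -0.119, 0.1636, -0.6032, 0.2313, 2.0799, 0.277, -2.08]
[-0.2593, -0.2341, 1.7064, -0.0017, 1.6569, 1.2238, 0.5224, -0.0623, 0.3381, 2.1864, 0.0894, -2.1617]
[-0.08, -0.1205, 1.6556, -0.0028, 1.5912, 1.3772, 0.57, 0.0279, 0.308, 2.1766, 0.1175, -2.1446]
[-0.1089, -0.0911, 1.7744, -0.0018, 1.4502, 1.3556, 0.5635, 0.0125, 0.2196, 2.1736, 0.1121, -2.1568]
[-0.1039, -0.0334, 1.8159, 0.0001, 1.3343, 1.3618, 0.5735, 0.0148, 0.163, 2.192, 0.1098, -2.139]
[-0.1023, -0.019, 1.8279, -0.0004, 1.3303, 1.3578, 0.5673, 0.0162, 0.148, 2.1666, 0.1192, -2.1615]
[-0.1028, -0.0161, 1.8367, -0.0003, 1.3184, 1.3573, 0.5658, 0.0161, 0.1413, 2.1667, 0.1192, -2.1613]
[0.0953, -0.1278, 1.5892, -0.4176, 1.6731, 1.5118, 0.5628, 0.0151, 0.3767, 1.9629, -0.3041, -1.9341]
```

```bash
cat > kin.py <<'E'
from h import *
from scipy.optimize import least_squares
def fk(q,p,full=False):
    d1,s,L2,a3,L3,e,d6=p
    r=R.from_euler("z",q[0]);x=np.array([0,0,d1])+r.apply([0,s,0])
    r=r*R.from_euler("y",q[1]);x=x+r.apply([0,0,L2]);el=x
    r=r*R.from_euler("y",q[2]);x=x+r.apply([a3,0,L3])
    r=r*R.from_euler("z",S4*q[3]);x=x+r.apply([0,e,0]);wr=x
    r=r*R.from_euler("y",q[4]);x=x+r.apply([0,0,d6])
    r=r*R.from_euler("z",S6*q[5])
    return (x,r,el,wr)
S4=1;S6=1
D=np.array([eval(l) for l in open("log.txt")])
def fit():
    f=lambda p:np.concatenate([np.r_[fk(d[:6],p)[0]-d[6:9],.001*0] for d in D])
    return least_squares(f,[.2,.07,.35,0,.6,0,.26])
P=None
def toolfix(p):
    # constant rotation from flange frame to tool frame
    return R.concatenate([fk(d[:6],p)[1].inv()*R.from_rotvec(d[9:]) for d in D])
s=fit();P=s.x
best=None
for a in(1,-1):
  for b in(1,-1):
    S4,S6=a,b;s=fit();Q=toolfix(s.x);err=np.degrees((Q[0].inv()*Q).magnitude()).max()
    c=(err+1000*np.abs(s.fun).max(),a,b,s.x,Q.mean(),err,np.abs(s.fun).max())
    if best is None or c[0]<best[0]:best=c
_,S4,S6,P,QF,E1,E2=best
def ik(pos,rot,q0):
    lo=np.array([-3.01,-1.01,.06,-1.02,.09,-3.14])+.03;hi=np.array([3.01,2.22,2.58,4.17,2.62,3.14])-.03
    def f(q):
        x,r,_,_=fk(q,P);return np.r_[(x-pos)*5,((r*QF).inv()*rot).as_rotvec()]
    s=least_squares(f,np.clip(q0,lo+.01,hi-.01),bounds=(lo,hi));return s.x,np.abs(s.fun).max()
def rotof(x,y): x=np.array(x,float)/np.linalg.norm(x);y=np.array(y,float)/np.linalg.norm(y);return R.from_matrix(np.c_[x,y,np.cross(x,y)])
E
python3 - <<'E'
from kin import *
np.set_printoptions(precision=4,suppress=True)
print(S4,S6,P,E1,E2);print(QF.as_matrix())
rng=np.random.default_rng(0)
for yaw in(10,2.5,-10,-20,-35):
  for sgn in(1,-1):
    a=np.radians(yaw);x=[np.cos(a),np.sin(a),0];y=[-sgn*np.sin(a),sgn*np.cos(a),0]
    for X in([.56,-.225,.125],[.60,-.225,.125]):
      sol=[]
      for k in range(40):
        q,e=ik(np.array(X)+.025*np.array(x),rotof(x,y),rng.uniform([-1,-1,.1,-1,.1,-3],[1,1.5,2.5,4,2.5,3]))
        if e<.005 and not any(np.abs(q-t).max()<.05 for t in sol):sol.append(q)
      for q in sol:
        _,_,el,wr=fk(q,P);print(yaw,sgn,X[0],q,"el",el,"wr",wr)
E
```

```text
1 1 [ 0.238   0.0742  0.4264  0.0957  0.6099 -0.      0.2795] 6.821529826672728e-14 3.3979580260634634e-10
[[-0. -1. -0.]
 [ 0.  0. -1.]
 [ 1. -0.  0.]]
10 1 0.56 [-0.898   0.2063  2.2424  1.9672  1.2606  2.201 ] el [ 0.1124 -0.0221  0.6554] wr [ 0.3094 -0.2692  0.125 ]
10 1 0.6 [-0.8255  0.2607  2.1711  2.024   1.211   2.1967] el [ 0.1291 -0.0305  0.65  ] wr [ 0.3494 -0.2692  0.125 ]
10 -1 0.56 [-0.898   0.2063  2.2424  1.9672  1.2606 -0.9406] el [ 0.1124 -0.0221  0.6554] wr [ 0.3094 -0.2692  0.125 ]
10 -1 0.6 [-0.8255  0.2607  2.1711  2.024   1.211  -0.9448] el [ 0.1291 -0.0305  0.65  ] wr [ 0.3494 -0.2692  0.125 ]
2.5 1 0.56 [-0.8509  0.1624  2.2972  2.128   1.1652  2.1353] el [ 0.1012 -0.0029  0.6588] wr [ 0.3057 -0.2361  0.125 ]
2.5 1 0.6 [-0.7773  0.2216  2.2226  2.1908  1.1178  2.1208] el [ 0.1188 -0.0128  0.654 ] wr [ 0.3457 -0.2361  0.125 ]
2.5 -1 0.56 [-0.8509  0.1624  2.2972  2.128   1.1652 -1.0063] el [ 0.1012 -0.0029  0.6588] wr [ 0.3057 -0.2361  0.125 ]
2.5 -1 0.6 [-0.7773  0.2216  2.2226  2.1908  1.1178 -1.0208] el [ 0.1188 -0.0128  0.654 ] wr [ 0.3457 -0.2361  0.125 ]
[... 692 characters left out ...]
5 ]
-20 -1 0.56 [-0.6202  0.0891  2.3832  2.801   0.9301 -1.3621] el [0.074  0.0383 0.6627] wr [ 0.3208 -0.138   0.125 ]
-20 -1 0.6 [-0.5584  0.1624  2.2971  2.8744  0.9064 -1.4036] el [0.0978 0.0264 0.6588] wr [ 0.3608 -0.138   0.125 ]
-35 1 0.56 [-0.4286  0.1117  2.3574  3.373   0.9115  1.4274] el [0.0741 0.0477 0.6617] wr [ 0.3515 -0.079   0.125 ]
-35 1 0.6 [-0.386   0.1868  2.2669  3.4294  0.9035  1.3896] el [0.1013 0.0389 0.657 ] wr [ 0.3915 -0.079   0.125 ]
-35 -1 0.56 [-0.4286  0.1117  2.3574  3.373   0.9115 -1.7142] el [0.0741 0.0477 0.6617] wr [ 0.3515 -0.079   0.125 ]
-35 -1 0.6 [-0.386   0.1868  2.2669  3.4294  0.9035 -1.752 ] el [0.1013 0.0389 0.657 ] wr [ 0.3915 -0.079   0.125 ]
```

```bash
cat > plan.py <<'E'
# plan.py x y z yaw steps : joint-space path to horizontal-tool target; print rows
import sys
from kin import *
np.set_printoptions(precision=4,suppress=True)
x,y,z,yaw=map(float,sys.argv[1:5]);n=int(sys.argv[5])
a=np.radians(yaw);T=rotof([np.cos(a),np.sin(a),0],[np.sin(a),-np.cos(a),0])
o=log();q0=np.array(o["q"]);g=[-.78,.1,2.1,2.2,1.2,-1.0]
if len(sys.argv)>6: g=q0
qt,e=ik([x,y,z],T,g);print("q0",q0,"qt",qt,"err",e,"dq",qt-q0,"pos",o["tool_pos"],"F",o["contact_force"],"tau",o["wrist_torque"],"open",o["opening"],"t",o["t"])
pts=[fk(q0+(qt-q0)*k/n,P) for k in range(n+1)]
C=[np.array([i,j,k]) for i in(-.0147,-.0367) for j in(-.032,.032) for k in(-.034,.066)]+[np.array([0,j,k]) for j in(-.05,.05) for k in(-.02,.02)]
for k in range(n):
    A,B=pts[k],pts[k+1];ra,rb=A[1]*QF,B[1]*QF
    d=ra.inv().apply(B[0]-A[0]);t=np.degrees((ra.inv()*rb).as_rotvec());V=np.array([B[0]+rb.apply(c) for c in C])
    print(np.r_[np.round(d,4),np.round(t,1)].tolist(),"|",np.round(B[0],3),"lo",np.round(V[V[:,2].argmin()],3),"wr",np.round(B[3],3))
E
python3 plan.py .596 -.227 .27 2.5 30
```

```text
q0 [ 0.0953 -0.1278  1.5892 -0.4176  1.6731  1.5118] qt [-0.8348 -0.2209  2.3075  1.959   0.982  -0.6348] err 8.326672684688674e-16 dq [-0.9301 -0.0931  0.7183  2.3766 -0.6911 -2.1466] pos [0.5628 0.0151 0.3767] F [-0.5883 -0.7297 -0.7185] tau [0.2639 0.0645 0.0539] open 0.06371839684219537 t 5.95
[0.0181, -0.0111, 0.0008, -3.3, -0.0, -4.5] | [0.562 0.018 0.356] lo [0.573 0.068 0.339] wr [0.554 0.11  0.619]
[0.0171, -0.0099, 0.0002, -3.1, 0.4, -4.5] | [0.56  0.021 0.336] lo [0.569 0.073 0.323] wr [0.555 0.093 0.606]
[0.0161, -0.0087, -0.0004, -2.8, 0.8, -4.4] | [0.559 0.025 0.318] lo [0.565 0.078 0.309] wr [0.555 0.075 0.593]
[0.0149, -0.0074, -0.0009, -2.6, 1.3, -4.3] | [0.558 0.03  0.302] lo [0.562 0.084 0.297] wr [0.554 0.058 0.58 ]
[0.0137, -0.0062, -0.0013, -2.4, 1.7, -4.2] | [0.558 0.035 0.288] lo [0.521 0.075 0.287] wr [0.553 0.041 0.568]
[0.0124, -0.005, -0.0017, -2.2, 2.1, -4.0] | [0.558 0.04  0.276] lo [ 0.559 -0.014  0.273] wr [0.551 0.024 0.555]
[0.011, -0.0038, -0.0021, -2.0, 2.5, -3.7] | [0.558 0.045 0.265] lo [ 0.561 -0.008  0.258] wr [0.547 0.008 0.542]
[0.0095, -0.00
[... 1989 characters left out ...]
7, -0.0019, -0.6, 3.3, 3.8] | [ 0.631 -0.094  0.271] lo [ 0.617 -0.13   0.206] wr [ 0.384 -0.215  0.324]
[-0.0134, 0.0211, -0.0012, -0.6, 3.0, 4.1] | [ 0.628 -0.119  0.273] lo [ 0.616 -0.154  0.208] wr [ 0.371 -0.221  0.313]
[-0.0139, 0.0224, -0.0004, -0.6, 2.7, 4.4] | [ 0.623 -0.145  0.274] lo [ 0.611 -0.179  0.208] wr [ 0.357 -0.227  0.302]
[-0.0143, 0.0237, 0.0004, -0.6, 2.4, 4.6] | [ 0.616 -0.172  0.274] lo [ 0.605 -0.205  0.208] wr [ 0.344 -0.232  0.291]
[-0.0146, 0.0249, 0.0014, -0.6, 2.0, 4.8] | [ 0.607 -0.199  0.272] lo [ 0.595 -0.232  0.206] wr [ 0.33  -0.236  0.28 ]
[-0.0148, 0.026, 0.0025, -0.7, 1.7, 5.0] | [ 0.596 -0.227  0.27 ] lo [ 0.58  -0.196  0.204] wr [ 0.317 -0.239  0.27 ]
```

```bash
python3 plan.py .596 -.227 .36 2.5 26 | cut -c1-110
```

```text
q0 [ 0.0953 -0.1278  1.5892 -0.4176  1.6731  1.5118] qt [-0.8348 -0.3963  2.2665  1.8107  0.9148 -0.3814] err 
[0.0165, -0.0093, 0.0007, -3.0, 0.5, -4.8] | [0.562 0.017 0.358] lo [0.574 0.067 0.341] wr [0.552 0.107 0.622]
[0.0152, -0.0081, 0.0001, -2.7, 1.0, -4.7] | [0.561 0.019 0.341] lo [0.57  0.071 0.328] wr [0.551 0.087 0.612]
[0.0137, -0.0069, -0.0006, -2.5, 1.5, -4.6] | [0.561 0.023 0.326] lo [0.529 0.065 0.317] wr [0.548 0.068 0.601
[0.0122, -0.0057, -0.0011, -2.2, 2.0, -4.4] | [0.561 0.027 0.313] lo [0.527 0.068 0.308] wr [0.545 0.048 0.591
[0.0106, -0.0044, -0.0017, -2.0, 2.5, -4.2] | [0.562 0.03  0.302] lo [0.526 0.071 0.299] wr [0.541 0.029 0.581
[0.009, -0.0032, -0.0022, -1.8, 2.9, -3.9] | [0.563 0.034 0.293] lo [ 0.563 -0.019  0.288] wr [0.536 0.01  0.5
[0.0073, -0.0019, -0.0027, -1.6, 3.3, -3.5] | [0.566 0.038 0.286] lo [ 0.568 -0.015  0.278] wr [ 0.53  -0.008 
[0.0055, -0.0006, -0.0032, -1.4, 3.7, -3.1] | [0.569 0.04  0.282] lo [ 0.573 -0.012  0.269] wr [ 0.524 -0.026 
[0.0038, 0.0007, -0.0037, -1.2, 4.0, -2.7] | [0.573 0.042 0.279] lo [ 0.579 -0.009  0.263] wr [ 0.517
[... 1196 characters left out ...]
1  -0.104  0.27 ] wr [ 0.399 -0.19
[-0.013, 0.0198, -0.0052, -0.5, 4.1, 3.3] | [ 0.63  -0.089  0.338] lo [ 0.612 -0.126  0.276] wr [ 0.386 -0.203
[-0.0138, 0.0215, -0.0048, -0.5, 3.9, 3.7] | [ 0.628 -0.114  0.344] lo [ 0.611 -0.15   0.281] wr [ 0.373 -0.21
[-0.0144, 0.0231, -0.0042, -0.5, 3.6, 4.1] | [ 0.623 -0.14   0.35 ] lo [ 0.608 -0.176  0.286] wr [ 0.359 -0.22
[-0.0149, 0.0248, -0.0035, -0.5, 3.3, 4.4] | [ 0.617 -0.168  0.354] lo [ 0.603 -0.203  0.289] wr [ 0.345 -0.22
[-0.0153, 0.0263, -0.0026, -0.5, 2.9, 4.7] | [ 0.608 -0.197  0.358] lo [ 0.594 -0.231  0.292] wr [ 0.331 -0.23
[-0.0156, 0.0278, -0.0017, -0.5, 2.6, 4.9] | [ 0.596 -0.227  0.36 ] lo [ 0.583 -0.26   0.294] wr [ 0.317 -0.23
```

Good clearance all along. First 12 rows.

Call:
arm_command(
  plan=[
    [[0.0165,-0.0093,0.0007,-3.0,0.5,-4.8,0.055],[0.0152,-0.0081,0,-2.7,1.0,-4.7,0.055],[0.0137,-0.0069,-0.0006,-2.5,1.5,-4.6,0.055],[0.0122,-0.0057,-0.001,-2.2,2.0,-4.4,0.055],[0.0106,-0.0044,-0.0017,-2.0,2.5,-4.2,0.055],[0.009,-0.0032,-0.0022,-1.8,2.9,-3.9,0.055],[0.0073,-0.0019,-0.0027,-1.6,3.3,-3.5,0.055],[0.0055,-0.0006,-0.0032,-1.4,3.7,-3.1,0.055],[0.0038,0.0007,-0.0037,-1.2,4.0,-2.7,0.055],[0.0021,0.0021,-0.0041,-1.1,4.3,-2.2,0.055],[0.0004,0.0035,-0.0045,-1.0,4.5,-1.7,0.055],[-0.0013,0.005,-0.0049,-0.9,4.7,-1.2,0.055]],
  ],
)

```text
t: 6.95
tool_pos: [0.5936, 0.0351, 0.2806]
tool_rot: [2.582, 0.99, -1.444]
contact_force: [-0.3, 0.6, -1.8]
opening: 0.0634
```

```bash
python3 plan.py .596 -.227 .36 2.5 17 | cut -c1-310
```

```text
q0 [-0.3668 -0.2389  1.9088  0.6832  1.3319  0.5862] qt [-0.8348 -0.3963  2.2665  1.8107  0.9148 -0.3814] err 3.7470027081099033e-14 dq [-0.468  -0.1574  0.3578  1.1275 -0.4171 -0.9676] pos [0.5936 0.0351 0.2806] F [-0.314   0.5934 -1.8233] tau [-0.3088  0.2305  0.0122] open 0.06335223934950868 t 6.95
[-0.0034, 0.0057, -0.0047, -0.7, 3.9, -0.2] | [0.599 0.03  0.284] lo [ 0.562 -0.022  0.245] wr [ 0.482 -0.12   0.489]
[-0.0043, 0.0066, -0.0048, -0.6, 4.0, 0.1] | [0.604 0.024 0.289] lo [ 0.57  -0.026  0.246] wr [ 0.473 -0.131  0.481]
[-0.0052, 0.0076, -0.005, -0.6, 4.0, 0.5] | [0.609 0.017 0.294] lo [ 0.577 -0.032  0.247] wr [ 0.464 -0.141  0.473]
[-0.0061, 0.0086, -0.005, -0.6, 3.9, 0.8] | [0.614 0.007 0.299] lo [ 0.584 -0.039  0.25 ] wr [ 0.455 -0.151  0.465]
[-0.0068, 0.0096, -0.0051, -0.5, 3.9, 1.1] | [ 0.619 -0.003  0.305] lo [ 0.59  -0.048  0.252] wr [ 0.445 -0.161  0.457]
[-0.0076, 0.0107, -0.0051, -0.5, 3.8, 1.4] | [ 0.623 -0.015  0.311] lo [ 0.596 -0.059  0.256] wr [ 0.435 -0.17   0.449]
[-0.0083, 0.0117, -0.005, -0.5, 3.7, 1.7] | [ 0.626 -0.029  0.317] lo [ 0.601 -0.07   0.26
[... 519 characters left out ...]
17, -0.0039, -0.4, 3.0, 3.1] | [ 0.628 -0.116  0.345] lo [ 0.612 -0.152  0.281] wr [ 0.372 -0.215  0.4  ]
[-0.0113, 0.0181, -0.0035, -0.4, 2.8, 3.3] | [ 0.625 -0.137  0.349] lo [ 0.61  -0.172  0.285] wr [ 0.361 -0.221  0.392]
[-0.0116, 0.0191, -0.003, -0.4, 2.6, 3.5] | [ 0.62  -0.159  0.353] lo [ 0.606 -0.193  0.288] wr [ 0.35  -0.226  0.384]
[-0.0118, 0.02, -0.0024, -0.4, 2.4, 3.6] | [ 0.613 -0.181  0.356] lo [ 0.6   -0.215  0.291] wr [ 0.339 -0.231  0.376]
[-0.012, 0.021, -0.0018, -0.4, 2.2, 3.8] | [ 0.606 -0.204  0.359] lo [ 0.592 -0.237  0.293] wr [ 0.328 -0.235  0.368]
[-0.0121, 0.0218, -0.0012, -0.4, 2.0, 3.9] | [ 0.596 -0.227  0.36 ] lo [ 0.583 -0.26   0.294] wr [ 0.317 -0.239  0.36 ]
```

Tracks well. The rest.

Call:
arm_command(
  plan=[
    [[-0.0034,0.0057,-0.0047,-0.7,3.9,-0.2,0.055],[-0.0043,0.0066,-0.0048,-0.6,4.0,0.1,0.055],[-0.0052,0.0076,-0.005,-0.6,4.0,0.5,0.055],[-0.006,0.0086,-0.005,-0.6,3.9,0.8,0.055],[-0.0068,0.0096,-0.005,-0.5,3.9,1.1,0.055],[-0.0076,0.0107,-0.005,-0.5,3.8,1.4,0.055],[-0.0083,0.0117,-0.005,-0.5,3.7,1.7,0.055],[-0.009,0.0128,-0.0049,-0.5,3.6,2.0,0.055],[-0.0095,0.0138,-0.0047,-0.5,3.5,2.3,0.055],[-0.01,0.015,-0.0045,-0.5,3.3,2.6,0.055],[-0.0105,0.016,-0.0042,-0.4,3.2,2.8,0.055],[-0.011,0.017,-0.0039,-0.4,3.0,3.1,0.055],[-0.0113,0.018,-0.0035,-0.4,2.8,3.3,0.055],[-0.0116,0.019,-0.003,-0.4,2.6,3.5,0.055],[-0.0118,0.02,-0.0024,-0.4,2.4,3.6,0.055],[-0.012,0.021,-0.0018,-0.4,2.2,3.8,0.055],[-0.012,0.0218,-0.0012,-0.4,2.0,3.9,0.055],[0,0,0,0,0,0,0.055]],
  ],
)

```text
t: 8.45
tool_pos: [0.5771, -0.2689, 0.3591]
tool_rot: [-3.134, 0.063, -0.087]
contact_force: [-1.1, 1.7, -2.4]
opening: 0.0634
```

```bash
python3 plan.py .596 -.227 .2 2.5 8 | cut -c1-310; python3 -c "
from h import *
a=get_image('top')[130:290,330:530];b=get_image('scene')[130:370,120:400]
a=cv2.resize(a,(375,300));b=cv2.resize(b,(400,343))[:300]
cv2.imwrite('pics/e.png',np.hstack([a,b])[:,:,::-1])"
```

```text
q0 [-0.902  -0.3782  2.2837  1.9083  0.9326 -0.4607] qt [-0.8348 -0.0405  2.3062  2.059   1.0583 -0.8253] err 3.0531133177191805e-15 dq [ 0.0672  0.3378  0.0225  0.1507  0.1257 -0.3646] pos [ 0.5771 -0.2689  0.3591] F [-1.0756  1.6632 -2.3541] tau [0.0148 0.6956 0.0263] open 0.06337776393880679 t 8.45
[0.0031, -0.0037, 0.0205, 0.0, -0.5, -0.8] | [ 0.582 -0.265  0.339] lo [ 0.547 -0.296  0.271] wr [ 0.302 -0.258  0.326]
[0.0028, -0.0042, 0.0204, 0.0, -0.5, -0.7] | [ 0.585 -0.261  0.319] lo [ 0.551 -0.292  0.251] wr [ 0.306 -0.257  0.308]
[0.0024, -0.0046, 0.0202, -0.0, -0.4, -0.7] | [ 0.589 -0.256  0.299] lo [ 0.554 -0.288  0.231] wr [ 0.309 -0.256  0.29 ]
[0.002, -0.005, 0.0201, -0.0, -0.4, -0.6] | [ 0.591 -0.251  0.279] lo [ 0.557 -0.283  0.211] wr [ 0.312 -0.254  0.272]
[0.0016, -0.0054, 0.0199, -0.0, -0.4, -0.6] | [ 0.593 -0.246  0.259] lo [ 0.559 -0.278  0.192] wr [ 0.314 -0.251  0.253]
[0.0012, -0.0058, 0.0198, -0.1, -0.4, -0.5] | [ 0.595 -0.24   0.239] lo [ 0.56  -0.273  0.172] wr [ 0.315 -0.248  0.236]
[0.0008, -0.0062, 0.0196, -0.1, -0.4, -0.5] | [ 0.596 -0.234  0.219] lo [ 0.561 -0.267  0.153] wr [ 0.316 -0.244  0.218]
[0.0004, -0.0066, 0.0194, -0.1, -0.3, -0.4] | [ 0.596 -0.227  0.2  ] lo [ 0.558 -0.197  0.134] wr [ 0.317 -0.239  0.2  ]
```

View pics/e.png

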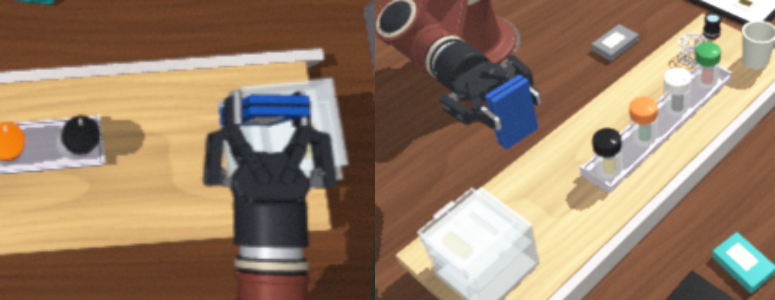

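The picture shows the case upright in the jaws (left crop about (268,108)), still partly over the organiser by y. The orange cap is now bare, between black and white. I'll correct sideways while still high, then descend.

Call:
arm_command(
  plan=[
    [[0.006,-0.014,0.01,0,-1.2,-1.6,0.055],[0.006,-0.014,0.01,0,-1.2,-1.6,0.055],[0.005,-0.014,0.01,-0.3,-1.0,-1.4,0.055],[0,0,0.01,0,0,0,0.055],[0,0,0,0,0,0,0.055]],
  ],
)

```text
t: 8.97
tool_pos: [0.5997, -0.2183, 0.32]
tool_rot: [3.132, 0.098, -0.015]
contact_force: [0.5, -0.0, -2.0]
opening: 0.0633
```

```bash
python3 plan.py .596 -.227 .16 2.5 8 | cut -c1-310
```

```text
q0 [-0.8213 -0.3284  2.2863  1.8602  0.9386 -0.4861] qt [-0.8348  0.0757  2.2923  2.1063  1.1085 -0.9261] err 5.551115123125783e-15 dq [-0.0135  0.4041  0.006   0.2461  0.1698 -0.44  ] pos [ 0.5997 -0.2183  0.32  ] F [ 0.5067 -0.0326 -1.9684] tau [-0.0509  0.7871  0.0245] open 0.06326757871706452 t 8.9667
[0.002, 0.0017, 0.0203, 0.2, -0.0, -0.3] | [ 0.602 -0.22   0.3  ] lo [ 0.584 -0.189  0.234] wr [ 0.323 -0.239  0.303]
[0.0013, 0.0015, 0.0202, 0.1, 0.0, -0.2] | [ 0.603 -0.221  0.28 ] lo [ 0.585 -0.191  0.214] wr [ 0.324 -0.241  0.282]
[0.0006, 0.0013, 0.0201, 0.1, 0.1, -0.1] | [ 0.603 -0.223  0.259] lo [ 0.586 -0.192  0.194] wr [ 0.325 -0.243  0.262]
[-0.0001, 0.0012, 0.02, 0.1, 0.1, 0.1] | [ 0.603 -0.224  0.239] lo [ 0.59  -0.257  0.173] wr [ 0.324 -0.244  0.241]
[-0.0007, 0.001, 0.0199, 0.0, 0.1, 0.2] | [ 0.602 -0.225  0.219] lo [ 0.59  -0.258  0.153] wr [ 0.324 -0.244  0.221]
[-0.0014, 0.0008, 0.0199, 0.0, 0.1, 0.3] | [ 0.601 -0.226  0.2  ] lo [ 0.588 -0.259  0.134] wr [ 0.322 -0.243  0.2  ]
[-0.0021, 0.0006, 0.0198, -0.0, 0.1, 0.4] | [ 0.599 -0.227  0.18 ] lo [ 0.586 -0.259  0.114] wr [ 0.32  -0.241  0.18 ]
[-0.0028, 0.0004, 0.0198, -0.1, 0.1, 0.6] | [ 0.596 -0.227  0.16 ] lo [ 0.561 -0.261  0.094] wr [ 0.317 -0.239  0.16 ]
```

Call:
arm_command(
  plan=[
    [[0.002,0.0017,0.02,0.2,0,-0.3,0.055],[0.001,0.0015,0.02,0.1,0,-0.2,0.055],[0,0.0013,0.02,0.1,0.1,0,0.055],[-0.001,0.0012,0.02,0.1,0.1,0.1,0.055],[-0.001,0.001,0.02,0,0.1,0.2,0.055],[-0.002,0.001,0.02,0,0.1,0.3,0.055],[-0.002,0,0.012,0,0.1,0.3,0.055],[0,0,0,0,0,0,0.055],[0,0,0,0,0,0,0.055]],
  ],
)

```text
t: 9.72
tool_pos: [0.6035, -0.2154, 0.1856]
tool_rot: [3.136, 0.127, -0.003]
contact_force: [-0.7, -0.9, -1.8]
opening: 0.0636
```

```bash
python3 plan.py .596 -.227 .14 2.5 4 | cut -c1-310;  python3 -c "
from h import *
o=ctrl.get_obs();print(R.from_rotvec(o['tool_rot']).as_matrix())
a=get_image('top')[150:250,350:500];b=get_image('scene')[180:330,140:320]
a=cv2.resize(a,(400,300));b=cv2.resize(b,(400,333))
cv2.imwrite('pics/f.png',np.hstack([a,b[:300]])[:,:,::-1])"
```

```text
q0 [-0.8175  0.0129  2.2885  2.0576  1.0871 -0.8554] qt [-0.8348  0.1361  2.2819  2.1269  1.1345 -0.9736] err 9.71445146547012e-16 dq [-0.0173  0.1233 -0.0066  0.0693  0.0473 -0.1182] pos [ 0.6035 -0.2154  0.1856] F [-0.6529 -0.866  -1.7805] tau [-0.0604  0.7202 -0.0304] open 0.0635904840336295 t 9.7167
[-0.0017, 0.0029, 0.0113, 0.1, 0.0, 0.5] | [ 0.602 -0.218  0.174] lo [ 0.585 -0.188  0.108] wr [ 0.323 -0.239  0.175]
[-0.002, 0.0028, 0.0114, 0.1, 0.0, 0.5] | [ 0.6   -0.221  0.163] lo [ 0.583 -0.19   0.097] wr [ 0.321 -0.239  0.163]
[-0.0022, 0.0027, 0.0114, 0.0, 0.0, 0.6] | [ 0.598 -0.224  0.151] lo [ 0.582 -0.193  0.085] wr [ 0.319 -0.239  0.151]
[-0.0024, 0.0027, 0.0115, 0.0, 0.0, 0.6] | [ 0.596 -0.227  0.14 ] lo [ 0.583 -0.26   0.074] wr [ 0.317 -0.239  0.14 ]
[[ 0.99671157  0.08101491 -0.00161937]
 [ 0.08100923 -0.99670786 -0.00330901]
 [-0.00188212  0.00316695 -0.99999321]]
```

View pics/f.png

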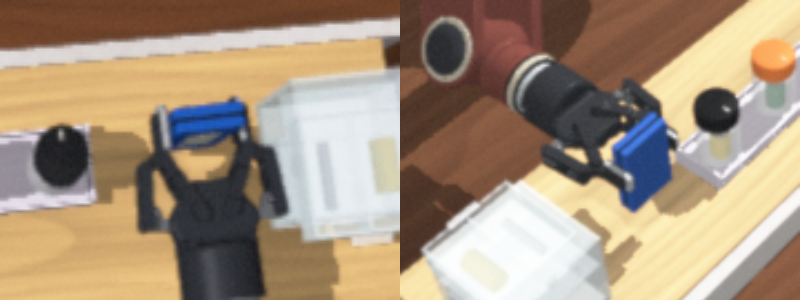

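Held upright and level (tool z within 0.2° of vertical), between the rack (edge at left crop x≈92) and the organiser (x≈265). Lowering.

Call:
arm_command(
  plan=[
    [[-0.002,0.003,0.0113,0,0,0.2,0.055],[-0.002,0.003,0.0113,0,0.1,0.2,0.055],[-0.002,0.003,0.0113,0,0.1,0.2,0.055],[-0.001,0.003,0.01,0,0,0,0.055],[0,0,0.003,0,0,0,0.055],[0,0,0,0,0,0,0.055],[0,0,0,0,0,0,0.055]],
  ],
)

```text
t: 10.4
tool_pos: [0.6027, -0.2311, 0.1523]
tool_rot: [3.118, 0.117, 0.03]
contact_force: [-0.0, -1.2, -1.4]
opening: 0.0631
```

```bash
cat > st.py <<'E'
from h import *
np.set_printoptions(precision=4,suppress=True)
o=log();print(o["t"],o["tool_pos"],"F",o["contact_force"],"tau",o["wrist_torque"],o["opening"],o["q"]);print(R.from_rotvec(o['tool_rot']).as_matrix())
E
python3 st.py
```

```text
10.4 [ 0.6027 -0.2311  0.1523] F [-0.0358 -1.235  -1.4146] tau [-0.0236  0.7458  0.0274] 0.06307881164468968 [-0.8428  0.1417  2.2541  2.0946  1.1606 -0.9642]
[[ 0.997   0.0745  0.0199]
 [ 0.0749 -0.997  -0.0202]
 [ 0.0183  0.0216 -0.9996]]
```

```bash
python3 plan.py .601 -.229 .135 4 2 | cut -c1-100
```

```text
q0 [-0.8428  0.1417  2.2541  2.0946  1.1606 -0.9642] qt [-0.8404  0.1705  2.2559  2.1014  1.1567 -0.
[-0.0009, -0.0013, 0.0086, 0.6, -0.5, 0.1] | [ 0.602 -0.23   0.144] lo [ 0.564 -0.202  0.077] wr [ 0
[-0.0009, -0.0013, 0.0086, 0.6, -0.5, 0.1] | [ 0.601 -0.229  0.135] lo [ 0.567 -0.263  0.069] wr [ 0
```

Call:
arm_command(
  plan=[
    [[-0.001,-0.001,0.007,0.6,-0.5,0.1,0.055],[-0.001,-0.001,0.006,0.6,-0.5,0.1,0.055],[0,0,0,0,0,0,0.055],[0,0,0,0,0,0,0.055]],
  ],
)

```text
t: 10.73
tool_pos: [0.6018, -0.2295, 0.1419]
tool_rot: [3.137, 0.113, 0.005]
contact_force: [-0.2, -0.5, -1.3]
opening: 0.0634
```

```bash
python3 st.py; python3 plan.py .601 -.229 .128 4 2 | cut -c1-100
```

```text
10.7333 [ 0.6018 -0.2295  0.1419] F [-0.2394 -0.4837 -1.3306] tau [-0.0657  0.7262  0.0035] 0.06341597330515338 [-0.8408  0.1553  2.2562  2.0951  1.1533 -0.9582]
[[ 0.9974  0.0721  0.0033]
 [ 0.0721 -0.9974 -0.0027]
 [ 0.0031  0.003  -1.    ]]
q0 [-0.8408  0.1553  2.2562  2.0951  1.1533 -0.9582] qt [-0.8404  0.1915  2.2516  2.1076  1.1652 -0.
[-0.0003, -0.0003, 0.0069, 0.1, -0.1, 0.1] | [ 0.601 -0.229  0.135] lo [ 0.563 -0.2    0.069] wr [ 0
[-0.0004, -0.0003, 0.0069, 0.1, -0.1, 0.1] | [ 0.601 -0.229  0.128] lo [ 0.567 -0.263  0.062] wr [ 0
```

Call:
arm_command(
  plan=[
    [[0,0,0.007,0.1,-0.1,0,0.055],[0,0,0.006,0.1,-0.1,0,0.055],[0,0,0.002,0,0,0,0.055],[0,0,0,0,0,0,0.055]],
  ],
)

```text
t: 11.07
tool_pos: [0.6018, -0.2294, 0.1257]
tool_rot: [-3.139, -0.114, 0.001]
contact_force: [-0.3, 0.9, -1.5]
opening: 0.0634
```

```bash
python3 st.py
```

```text
11.0667 [ 0.6018 -0.2294  0.1257] F [-0.3407  0.9269 -1.4746] tau [-0.0788  0.6922 -0.0111] 0.06335366179486236 [-0.8405  0.2003  2.2472  2.1065  1.1684 -0.988 ]
[[ 0.9974  0.0723 -0.0006]
 [ 0.0723 -0.9974  0.0003]
 [-0.0005 -0.0004 -1.    ]]
```

Level at z = 0.1257, no contact yet. Small steps down.

Call:
arm_command(
  plan=[
    [[0,0,0.0015,0,0,0,0.055],[0,0,0.001,0,0,0,0.055],[0,0,0,0,0,0,0.055]],
  ],
)

```text
t: 11.32
tool_pos: [0.6021, -0.2295, 0.1239]
tool_rot: [-3.139, -0.115, -0.004]
contact_force: [-0.4, -0.9, -0.8]
opening: 0.0634
```

```bash
python3 st.py
```

```text
11.3167 [ 0.6021 -0.2295  0.1239] F [-0.405  -0.8611 -0.78  ] tau [-0.1355  0.7242  0.0049] 0.06344813525163254 [-0.8406  0.2093  2.2444  2.11    1.1747 -0.9943]
[[ 0.9973  0.0729  0.0026]
 [ 0.0729 -0.9973  0.0006]
 [ 0.0027 -0.0004 -1.    ]]
```

Call:
arm_command(
  plan=[
    [[0,0,0.0015,0,-0.15,0,0.055],[0,0,0.001,0,0,0,0.055],[0,0,0,0,0,0,0.055]],
  ],
)

```text
t: 11.57
tool_pos: [0.6028, -0.2298, 0.1239]
tool_rot: [3.138, 0.117, 0.009]
contact_force: [0.3, -0.3, -1.9]
opening: 0.0635
```

```bash
python3 st.py
```

```text
11.5667 [ 0.6028 -0.2298  0.1239] F [ 0.3382 -0.311  -1.8805] tau [-0.0754  0.6693  0.075 ] 0.06351775306281059 [-0.8404  0.2134  2.2416  2.1108  1.1784 -0.9979]
[[ 0.9972  0.0745  0.0055]
 [ 0.0745 -0.9972 -0.0016]
 [ 0.0054  0.002  -1.    ]]
```

Call:
arm_command(
  plan=[
    [[-0.001,0,0.003,0.1,-0.3,0,0.055],[0,0,0.001,0,0,0,0.055]],
  ],
)

```text
t: 11.73
tool_pos: [0.603, -0.2299, 0.1239]
tool_rot: [3.136, 0.122, 0.014]
contact_force: [-0.9, 0.4, 0.3]
opening: 0.0631
```

```bash
python3 st.py
```

```text
11.7333 [ 0.603  -0.2299  0.1239] F [-0.8538  0.4088  0.3286] tau [-0.054   0.4564  0.0456] 0.06309358334564978 [-0.8417  0.2178  2.239   2.1094  1.185  -1.0003]
[[ 0.9969  0.0778  0.0093]
 [ 0.0778 -0.997  -0.0027]
 [ 0.0091  0.0034 -1.    ]]
```

Call:
arm_command(
  plan=[
    [[-0.0005,0,0.0005,0,-0.4,0,0.055],[0,0,0,0,0,0,0.055]],
  ],
)

```text
t: 11.9
tool_pos: [0.6028, -0.2302, 0.1237]
tool_rot: [3.135, 0.122, 0.003]
contact_force: [-0.9, 0.1, 1.8]
opening: 0.0632
```

```bash
python3 st.py;python3 -c "
from h import *
a=get_image('top')[150:250,350:500];b=get_image('scene')[200:350,140:320]
a=cv2.resize(a,(400,300));b=cv2.resize(b,(400,333))
cv2.imwrite('pics/g.png',np.hstack([a,b[:300]])[:,:,::-1])"
```

```text
11.9 [ 0.6028 -0.2302  0.1237] F [-0.8685  0.1016  1.7659] tau [-0.054   0.3542  0.0911] 0.06321743453157924 [-0.8424  0.2123  2.2401  2.1026  1.177  -0.9949]
[[ 0.997   0.078   0.0019]
 [ 0.078  -0.9969 -0.004 ]
 [ 0.0016  0.0042 -1.    ]]
```

View pics/g.png

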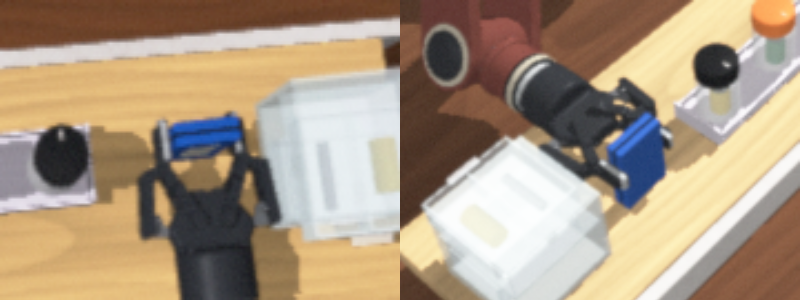

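Contact confirmed: the force went from −1.5 to +1.8 N and height no longer changes. The case's lower edge sits on the shelf, level to 0.2°. Releasing.

Call:
arm_command(
  plan=[
    [[0,0,0,0,0,0,0.082],[0,0,0,0,0,0,0.082],[0,0,0,0,0,0,0.082],[0,0,0,0,0,0,0.082],[0,0,0,0,0,0,0.082]],
  ],
)

```text
t: 12.42
tool_pos: [0.6019, -0.2303, 0.1214]
tool_rot: [3.138, 0.119, -0.004]
contact_force: [0.2, -0.6, -0.1]
opening: 0.0822
```

```bash
python3 st.py
```

```text
12.4167 [ 0.6019 -0.2303  0.1214] F [ 0.1622 -0.6198 -0.1284] tau [-0.0205  0.4652  0.0329] 0.08219205430659274 [-0.8432  0.2138  2.2419  2.1028  1.174  -0.995 ]
[[ 0.9971  0.0754 -0.0026]
 [ 0.0754 -0.9971 -0.0018]
 [-0.0027  0.0016 -1.    ]]
```

Call:
arm_command(
  plan=[
    [[-0.01,0,-0.001,0,0,0,0.082],[-0.02,0,-0.001,0,0,0,0.082],[-0.02,0,-0.001,0,0,0,0.082],[-0.02,0,-0.001,0,0,0,0.082],[0,0,0,0,0,0,0.082]],
  ],
)

```text
t: 12.83
tool_pos: [0.5286, -0.2344, 0.1254]
tool_rot: [3.138, 0.124, -0.005]
contact_force: [0.4, 0.1, 0.5]
opening: 0.0819
```

```bash
python3 st.py;python3 -c "
from h import *
a=get_image('top')[150:250,350:500];b=get_image('scene')[200:350,140:320]
a=cv2.resize(a,(400,300));b=cv2.resize(b,(400,333))
cv2.imwrite('pics/i.png',np.hstack([a,b[:300]])[:,:,::-1])"
```

```text
12.8333 [ 0.5286 -0.2344  0.1254] F [0.3996 0.1322 0.4549] tau [-0.0042  0.5192  0.0126] 0.08191495558362381 [-1.0068  0.1027  2.3636  1.9592  1.2722 -0.9547]
[[ 0.9969  0.0787 -0.0033]
 [ 0.0787 -0.9969 -0.0011]
 [-0.0034  0.0009 -1.    ]]
```

View pics/i.png

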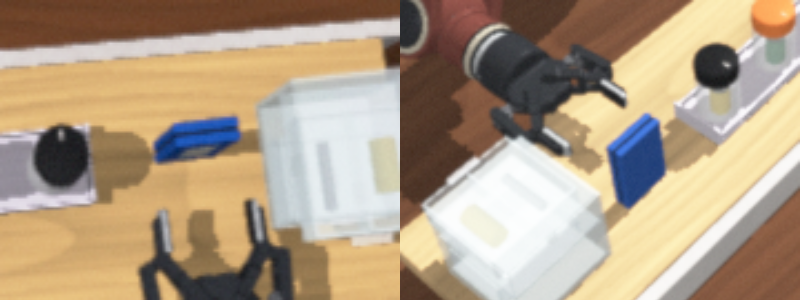

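The case stands by itself (left crop (197,140), right (638,162)) and the gripper is clear of it. Rising, then measuring the orange cap.

Call:
arm_command(
  plan=[
    [[-0.005,0,-0.015,0,0,0,0.085],[-0.005,0,-0.025,0,0,0,0.085],[-0.005,0,-0.025,0,0,0,0.085],[-0.003,0,-0.03,0,0,0,0.085],[0,0,-0.03,0,0,0,0.085],[0,0,-0.03,0,0,0,0.085],[0,0,-0.03,0,0,0,0.085],[0,0,-0.03,0,0,0,0.085]],
  ],
)

```text
t: 13.6
tool_pos: [0.514, -0.2337, 0.341]
tool_rot: [-3.125, -0.128, 0.021]
contact_force: [-0.3, -1.1, -0.6]
opening: 0.0849
```

```bash
cat > plan2.py <<'E'
# plan2.py x y z jawyaw n : joint path to tool-down target
import sys
from kin import *
np.set_printoptions(precision=4,suppress=True)
x,y,z,yaw=map(float,sys.argv[1:5]);n=int(sys.argv[5]);a=np.radians(yaw)
T=rotof([0,0,-1],[np.cos(a),np.sin(a),0]);o=log();q0=np.array(o["q"])
qt,e=ik([x,y,z],T,[-.1,-.1,1.7,0,1.5,-.1-a]);print("qt",qt,e,"pos",o["tool_pos"],"q0",q0,"t",o["t"])
pts=[fk(q0+(qt-q0)*k/n,P) for k in range(n+1)]
for k in range(n):
    A,B=pts[k],pts[k+1];ra,rb=A[1]*QF,B[1]*QF
    print(np.r_[np.round(ra.inv().apply(B[0]-A[0]),4),np.round(np.degrees((ra.inv()*rb).as_rotvec()),1)].tolist(),"|",np.round(B[0],3),np.round(B[3],3))
E
python3 plan2.py .553 .011 .28 -5 26
python3 - <<'E'
from h import *
np.set_printoptions(precision=4,suppress=True)
get_image("scene");get_image("top")
for c in("scene","top"):
    for t in("cap_orange","cap_grip"):print(c,t,[(w(c,d["at"]),round(d["conf"],2)) for d in mark_of(c,t)])
    d=cut_out(c,"cap_orange")
    for m in d:
        v,u=np.nonzero(m["mask"]);print(c,round(m["conf"],2),u.mean(),v.mean(),len(u),onplane(c,(u.mean(),v.mean()),.150))
E
```

```text
qt [-0.1147 -0.1436  1.7223  0.      1.5629 -0.0274] 4.7820498672024314e-09 pos [ 0.514  -0.2337  0.341 ] q0 [-1.043  -0.5437  2.3905  1.6867  1.139  -0.2837] t 13.6
[0.0124, -0.0192, 0.0044, -1.6, -2.8, -3.9] | [ 0.525 -0.213  0.337] [ 0.249 -0.255  0.354]
[0.0123, -0.0184, 0.0038, -1.6, -2.8, -3.8] | [ 0.534 -0.194  0.332] [ 0.262 -0.253  0.363]
[0.012, -0.0175, 0.0033, -1.7, -2.8, -3.7] | [ 0.541 -0.174  0.327] [ 0.276 -0.25   0.372]
[0.0118, -0.0166, 0.0028, -1.7, -2.8, -3.6] | [ 0.548 -0.155  0.321] [ 0.29  -0.246  0.381]
[0.0115, -0.0157, 0.0023, -1.8, -2.8, -3.6] | [ 0.552 -0.137  0.315] [ 0.304 -0.242  0.39 ]
[0.0111, -0.0147, 0.0018, -1.8, -2.9, -3.5] | [ 0.556 -0.12   0.309] [ 0.318 -0.237  0.399]
[0.0107, -0.0138, 0.0014, -1.9, -2.9, -3.4] | [ 0.558 -0.104  0.303] [ 0.332 -0.231  0.407]
[0.0102, -0.0128, 0.001, -1.9, -2.9, -3.3] | [ 0.559 -0.089  0.297] [ 0.346 -0.225  0.416]
[0.0096, -0.0118, 0.0006, -1.9, -3.0, -3.2] | [ 0.56  -0.075  0.291] [ 0.36  -0.218  0.425]
[0.009, -0.0108, 0.0002, -2.0, -3.0, -3.0] | [ 0.559 -0.062  0.286] [ 0.374 -0.21   0.433]
[0.0084, -0.0098,
[... 1183 characters left out ...]
0.0017, -0.002, -1.7, -3.6, -0.9] | [0.548 0.009 0.268] [ 0.537 -0.026  0.545]
[-0.0053, 0.0024, -0.0019, -1.6, -3.7, -0.7] | [0.55  0.01  0.273] [ 0.546 -0.008  0.552]
[-0.0065, 0.003, -0.0017, -1.6, -3.7, -0.5] | [0.553 0.011 0.28 ] [0.553 0.011 0.559]
scene cap_orange [(array([0.554 , 0.0111, 0.1279]), 0.54)]
scene cap_grip [(array([0.5507, 0.0127, 0.1457]), 0.73)]
scene 0.88 307.4240687679083 207.39541547277938 349 [0.561 0.004 0.15 ]
top cap_orange [(array([0.5528, 0.0119, 0.1243]), 0.58)]
top cap_grip [(array([0.5512, 0.0097, 0.1496]), 0.67)]
top 0.88 332.5118343195266 205.18639053254438 338 [0.5519 0.0117 0.15  ]
top 0.44 205.51869158878506 251.5467289719626 214 [0.4404 0.3386 0.15  ]
```

Cap axis at about (0.552, 0.011). Executing the return path.

Call:
arm_command(
  plan=[
    [[0.0124,-0.0192,0.0044,-1.6,-2.8,-3.9,0.085],[0.0123,-0.0184,0.0038,-1.6,-2.8,-3.8,0.085],[0.012,-0.0175,0.0033,-1.7,-2.8,-3.7,0.085],[0.0118,-0.0166,0.0028,-1.7,-2.8,-3.6,0.085],[0.0115,-0.0157,0.0023,-1.8,-2.8,-3.6,0.085],[0.011,-0.0147,0.0018,-1.8,-2.9,-3.5,0.085],[0.0107,-0.0138,0.0014,-1.9,-2.9,-3.4,0.085],[0.01,-0.0128,0.001,-1.9,-2.9,-3.3,0.085],[0.0096,-0.0118,0.0006,-1.9,-3.0,-3.2,0.085],[0.009,-0.0108,0,-2.0,-3.0,-3.0,0.085],[0.0084,-0.0098,0,-2.0,-3.0,-2.9,0.085],[0.0077,-0.0088,-0.0005,-2.0,-3.1,-2.8,0.085],[0.007,-0.0078,-0.0008,-2.0,-3.1,-2.6,0.085],[0.006,-0.0068,-0.001,-2.1,-3.2,-2.5,0.085]],
  ],
)

```text
t: 15.17
tool_pos: [0.5427, -0.0109, 0.2315]
tool_rot: [2.217, 1.223, -0.944]
contact_force: [0.6, 0.0, 0.1]
opening: 0.085
```

```bash
python3 plan2.py .552 .011 .28 -5 13
```

```text
qt [-0.1149 -0.146   1.7245  0.      1.5631 -0.0276] 4.525931796006688e-09 pos [ 0.5427 -0.0109  0.2315] q0 [-0.5243 -0.2815  2.0432  0.754   1.3837 -0.1495] t 15.1667
[0.0026, -0.0038, -0.0022, -2.0, -3.0, -1.8] | [ 0.541 -0.006  0.231] [ 0.449 -0.157  0.447]
[0.0018, -0.0031, -0.0023, -1.9, -3.1, -1.7] | [ 0.54  -0.002  0.231] [ 0.46  -0.146  0.457]
[0.0009, -0.0023, -0.0024, -1.9, -3.1, -1.5] | [0.539 0.001 0.231] [ 0.47  -0.134  0.466]
[0.0, -0.0016, -0.0025, -1.9, -3.1, -1.4] | [0.538 0.004 0.233] [ 0.481 -0.122  0.476]
[-0.0009, -0.001, -0.0025, -1.8, -3.2, -1.3] | [0.538 0.006 0.235] [ 0.491 -0.109  0.485]
[-0.0018, -0.0003, -0.0025, -1.8, -3.2, -1.1] | [0.538 0.007 0.237] [ 0.5   -0.096  0.494]
[-0.0028, 0.0003, -0.0024, -1.8, -3.2, -1.0] | [0.538 0.008 0.241] [ 0.509 -0.082  0.504]
[-0.0037, 0.0009, -0.0023, -1.7, -3.2, -0.8] | [0.539 0.009 0.245] [ 0.518 -0.068  0.513]
[-0.0047, 0.0015, -0.0022, -1.6, -3.3, -0.7] | [0.541 0.01  0.25 ] [ 0.526 -0.053  0.522]
[-0.0057, 0.002, -0.0021, -1.6, -3.3, -0.6] | [0.543 0.01  0.256] [ 0.533 -0.037  0.532]
[-0.0067, 0.0025, -0.0019, -1.5, -3.3, -0.4] | [0.546 0.01  0.263] [ 0.54  -0.022  0.541]
[-0.0077, 0.003, -0.0016, -1.4, -3.3, -0.3] | [0.549 0.011 0.271] [ 0.546 -0.006  0.55 ]
[-0.0087, 0.0034, -0.0014, -1.3, -3.3, -0.1] | [0.552 0.011 0.28 ] [0.552 0.011 0.559]
```

Call:
arm_command(
  plan=[
    [[-0.005,-0.0038,-0.0022,-2.0,-3.0,-1.8,0.085],[-0.005,-0.0031,-0.0023,-1.9,-3.1,-1.7,0.085],[0,-0.0023,-0.0024,-1.9,-3.1,-1.5,0.085],[0,-0.0016,-0.0025,-1.9,-3.1,-1.4,0.085],[-0.001,-0.001,-0.0025,-1.8,-3.2,-1.3,0.085],[-0.002,0,-0.0025,-1.8,-3.2,-1.1,0.085],[-0.003,0,-0.0024,-1.8,-3.2,-1.0,0.085],[-0.004,0.001,-0.0023,-1.7,-3.2,-0.8,0.085],[-0.005,0.0015,-0.0022,-1.6,-3.3,-0.7,0.085],[-0.006,0.002,-0.0021,-1.6,-3.3,-0.6,0.085],[-0.007,0.0025,-0.002,-1.5,-3.3,-0.4,0.085],[-0.008,0.003,-0.0016,-1.4,-3.3,-0.3,0.085],[-0.009,0.003,-0.0014,-1.3,-3.3,0,0.085],[0,0,0,0,0,0,0.085]],
  ],
)

```text
t: 16.33
tool_pos: [0.542, 0.009, 0.267]
tool_rot: [1.211, 1.213, -1.306]
contact_force: [-0.0, 0.8, 0.3]
opening: 0.0851
```

```bash
python3 rel.py .552 .011 .18 -5
```

```text
pos [0.542 0.009 0.267] q [-0.1096 -0.1224  1.7254 -0.0216  1.5984 -0.0499] F [-0.05    0.7517  0.2596] tau [ 0.0633  0.0084 -0.0022] open 0.08513143035975684 t 16.3333
shift [ 0.0861  0.0151 -0.0042] turn [1.5824 1.112  3.4692]
```

Call:
arm_command(
  plan=[
    [[0.02,0.008,-0.002,0.8,0.6,1.8,0.085],[0.025,0.007,-0.002,0.8,0.6,1.8,0.085],[0.02,0,0,0,0,0,0.085],[0.01,0,0,0,0,0,0.085],[0,0,0,0,0,0,0.085],[0,0,0,0,0,0,0.085]],
  ],
)

```text
t: 16.83
tool_pos: [0.5532, 0.0129, 0.1803]
tool_rot: [1.28, 1.179, -1.277]
contact_force: [-0.1, -0.2, 0.1]
opening: 0.0854
```

```bash
python3 rel.py .552 .011 .132 -5
```

```text
pos [0.5532 0.0129 0.1803] q [-0.1165 -0.0762  1.8271  0.0104  1.3996 -0.0275] F [-0.0981 -0.1894  0.0958] tau [-0.02   -0.001   0.0302] open 0.08540197567228998 t 16.8333
shift [ 0.0483 -0.0006  0.0025] turn [-0.202  -0.603   0.4933]
```

Call:
arm_command(
  plan=[
    [[0.015,-0.0005,0.0025,-0.2,-0.5,0.4,0.085],[0.015,0,0,0,0,0,0.085],[0.01,0,0,0,-0.1,0.1,0.085],[0.004,0,0,0,0,0,0.085],[0,0,0,0,0,0,0.085],[0,0,0,0,0,0,0.085]],
  ],
)

```text
t: 17.33
tool_pos: [0.5549, 0.0093, 0.139]
tool_rot: [1.278, 1.162, -1.27]
contact_force: [0.5, 0.9, -0.4]
opening: 0.0851
```

```bash
python3 rel.py .552 .011 .132 -5
```

```text
pos [0.5549 0.0093 0.139 ] q [-0.118  -0.0423  1.8665  0.0015  1.312  -0.0288] F [ 0.4643  0.9362 -0.3524] tau [-0.0286 -0.021   0.0065] open 0.08505479700217447 t 17.3333
shift [ 0.007  -0.0031 -0.0014] turn [-0.1375 -0.0754 -0.3137]
```

Call:
arm_command(
  plan=[
    [[0.007,-0.003,-0.0015,0,0,-0.3,0.085],[0,0,0,0,0,0,0.085],[0,0,0,0,0,0,0.045],[0,0,0,0,0,0,0.045],[0,0,0,0,0,0,0.045],[0,0,0,0,0,0,0.045],[0,0,0,0,0,0,0.045],[0,0,0,0,0,0,0.045]],
  ],
  squeeze=45,
)

```text
t: 18.0
tool_pos: [0.5544, 0.0112, 0.136]
tool_rot: [1.279, 1.161, -1.269]
contact_force: [0.1, 0.2, -0.1]
opening: 0.0511
```

```bash
python3 rel.py .552 .011 .132 -5
```

```text
pos [0.5544 0.0112 0.136 ] q [-0.1149 -0.041   1.8705  0.0016  1.3055 -0.0258] F [ 0.1452  0.197  -0.1489] tau [ 0.0153 -0.0096  0.0585] open 0.05113036420248794 t 18.0
shift [ 0.004  -0.0024  0.0004] turn [-0.1251 -0.0787 -0.3816]
```

Call:
arm_command(
  plan=[
    [[0,0,0,0,0,0,0.045],[0,0,0,-2,0,0,0.045],[0,0,0,-3,0,0,0.045],[0,0,0,-3,0,0,0.045]],
  ],
)

```text
t: 18.33
tool_pos: [0.5539, 0.0112, 0.1353]
tool_rot: [1.172, 1.231, -1.164]
contact_force: [-0.0, -0.0, -1.2]
opening: 0.0512
```

```bash
python3 rel.py .552 .011 .132 -5
```

```text
pos [0.5539 0.0112 0.1353] q [-0.115  -0.0406  1.8714  0.0016  1.3054 -0.1706] F [-0.0231 -0.0155 -1.1742] tau [-0.0312  0.0137  0.0076] open 0.05116011984993015 t 18.3333
shift [ 0.0033 -0.002   0.0001] turn [ 8.1641 -0.0596 -0.3173]
```

Turned 8° anticlockwise with no reaction torque (0.01 N m), so it appears to give. Continuing and watching the forces.

Call:
arm_command(
  plan=[
    [[0,0,0,-5,0,0,0.045],[0,0,0,-5,0,0,0.045],[0,0,0,-5,0,0,0.045],[0,0,0,-5,0,0,0.045]],
  ],
)

```text
t: 18.67
tool_pos: [0.5542, 0.0114, 0.1352]
tool_rot: [0.897, 1.375, -0.89]
contact_force: [0.0, 0.9, -0.9]
opening: 0.0514
```

```bash
python3 rel.py .552 .011 .132 -5; python3 -c "
from h import *
b=get_image('scene')[160:260,250:400]
cv2.imwrite('pics/j.png',cv2.resize(b,(600,400),interpolation=cv2.INTER_CUBIC)[:,:,::-1])"
```

```text
pos [0.5542 0.0114 0.1352] q [-0.1149 -0.0404  1.8713  0.0022  1.3047 -0.5362] F [ 0.0341  0.888  -0.949 ] tau [ 0.0052 -0.0181 -0.0331] open 0.05135417968184241 t 18.6667
shift [ 0.0032 -0.0021 -0.0006] turn [29.1083 -0.0235 -0.3667]
```

View pics/j.png

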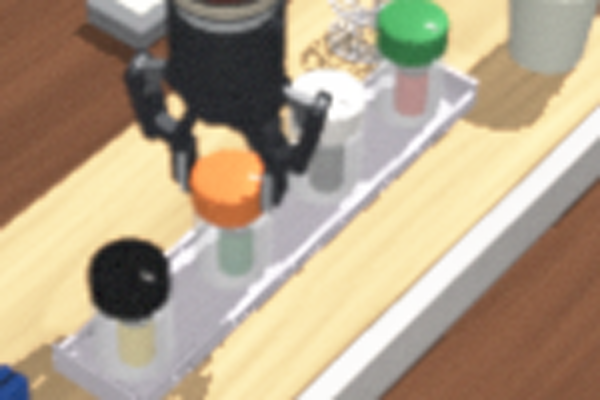

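The mark on the orange cap at (258,176) points right, while black's still points lower right. So the cap turns anticlockwise with the jaws. On to about 64°.

Call:
arm_command(
  plan=[
    [[0,0,0,-5,0,0,0.045],[0,0,0,-5,0,0,0.045],[0,0,0,-5,0,0,0.045],[0,0,0,-5,0,0,0.045],[0,0,0,-5,0,0,0.045],[0,0,0,-5,0,0,0.045],[0,0,0,-5,0,0,0.045],[0,0,0,0,0,0,0.045]],
  ],
)

```text
t: 19.38
tool_pos: [0.5557, 0.0115, 0.1354]
tool_rot: [0.413, 1.522, -0.405]
contact_force: [0.5, 0.8, 0.4]
opening: 0.0515
```

```bash
python3 rel.py .552 .011 .132 -5
```

```text
pos [0.5557 0.0115 0.1354] q [-0.1149 -0.0398  1.8705  0.0034  1.3007 -1.1642] F [0.5055 0.7922 0.4428] tau [0.0475 0.014  0.0171] open 0.0515033491241093 t 19.3833
shift [ 0.0033 -0.0023 -0.003 ] turn [65.0653  0.1841 -0.6212]
```

Call:
arm_command(
  plan=[
    [[-0.004,0,0,0,0,0,0.045],[-0.006,0,0,0,0,0,0.045],[-0.006,0,0,0,0,0,0.045],[-0.006,0,0,0,0,0,0.045]],
  ],
)

```text
t: 19.72
tool_pos: [0.5543, 0.0119, 0.1569]
tool_rot: [0.42, 1.524, -0.413]
contact_force: [0.3, -0.2, -0.5]
opening: 0.0515
```

```bash
python3 rel.py .554 .0115 .232 -70
```

```text
pos [0.5543 0.0119 0.1569] q [-0.1148 -0.0624  1.8544  0.004   1.3431 -1.1548] F [ 0.3243 -0.1836 -0.4631] tau [0.0167 0.0421 0.0303] open 0.051483937868995265 t 19.7167
shift [-0.0751 -0.      0.0003] turn [129.5345  -0.2662  -0.4802]
```

Call:
arm_command(
  plan=[
    [[-0.012,0,0,0,0,0,0.045],[-0.015,0,0,0,0,0,0.045],[-0.015,0,0,0,0,0,0.045],[-0.015,0,0,0,0,0,0.045],[-0.008,0,0,0,0,0,0.045],[0,0,0,0,0,0,0.045],[0,0,0,0,0,0,0.045]],
  ],
)

```text
t: 20.3
tool_pos: [0.5542, 0.0107, 0.2331]
tool_rot: [0.423, 1.518, -0.417]
contact_force: [0.2, -0.8, -0.8]
opening: 0.0513
```

```bash
python3 rel.py .554 .0115 .230 60
```

```text
pos [0.5542 0.0107 0.2331] q [-0.1159 -0.125   1.7831  0.0018  1.472  -1.1504] F [ 0.2328 -0.84   -0.7605] tau [ 0.0644  0.0196 -0.0075] open 0.051298490659016906 t 20.3
shift [ 0.0031  0.0006 -0.0007] turn [-0.7341  0.5624 -0.3591]
```

Call:
arm_command(
  plan=[
    [[0.003,0,0,0,0.5,-0.3,0.045],[0,0,0,0,0,0,0.045],[0,0,0,0,0,0,0.045]],
  ],
)

```text
t: 20.55
tool_pos: [0.5536, 0.0107, 0.2285]
tool_rot: [0.421, 1.531, -0.421]
contact_force: [0.1, 0.9, 0.2]
opening: 0.0512
```

```bash
python3 rel.py .554 .0115 .230 60; python3 - <<'E'
from h import *
np.set_printoptions(precision=4,suppress=True)
a=get_image("scene")[120:340,130:450];cv2.imwrite('pics/k.png',cv2.resize(a,(800,550),interpolation=cv2.INTER_CUBIC)[:,:,::-1])
print([(w("scene",d["at"]),round(d["conf"],2)) for d in mark_of("scene","cap_orange")],[(w("scene",d["at"]),round(d["conf"],2)) for d in mark_of("scene","case_mid")])
E
```

```text
pos [0.5536 0.0107 0.2285] q [-0.1153 -0.1148  1.7814  0.0003  1.4766 -1.1492] F [0.1083 0.8709 0.1941] tau [ 0.0177 -0.0343 -0.0001] open 0.051229144266233845 t 20.55
shift [-0.0015  0.0009 -0.    ] turn [-0.7589 -0.0895  0.0238]
[(array([0.5533, 0.0099, 0.2222]), 0.58), (array([0.5477, 0.0116, 0.2408]), 0.34)] [(array([ 0.8536, -0.0446,  0.0076]), 0.73), (array([ 0.5772, -0.2363,  0.1147]), 0.58), (array([0.2592, 0.2211, 0.0083]), 0.44)]
```

View pics/k.png

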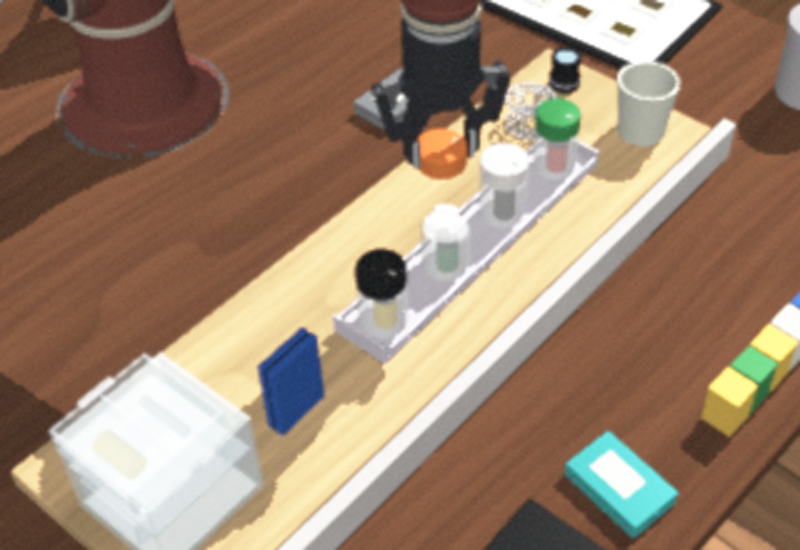

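The case stands at crop (292,382). The canister mouth at (445,225) is open, and the orange cap is held level above it at (442,152), its lower edge at z ≈ 0.223, 8 cm above the mouth. Handing in.

```bash
python3 -c "
from h import *
print(finish_job())"
```

```text
the job is handed in; nothing more can be done
None
```

The job is handed in after about 21 s of robot time (limit 58 s).

- **Case:** I gripped the blue filter case across its width, turned it upright and lowered it onto its short thin edge in the gap. It was released at light contact, about 3 N. In the last picture it stands by itself, about (0.577, −0.236), 115 mm up at its centre.
- **Cap:** The orange cap turned anticlockwise at the first try, with almost no reaction torque. I turned it about 65° and lifted it straight off without resistance. It is still held, level to about 0.1°, and its lower edge is about 8 cm above the canister's mouth.
- **Other things:** The remaining caps, organiser, cup, loupe and reel look undisturbed in the last picture.

Two readings were a little off. The jaws read 51 mm on the 53 mm cap, probably because of the ribs. The network's first hits for the case were the look-alikes or low in confidence, so I took its standing from the picture. No check failed.

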